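# Unlock the light box and hold its shutter half open

## Robot

A 6-joint arm with a two-finger parallel gripper is mounted at the origin on a cart in front of the work surface, level with it; the furniture and walls round the work are solid. World frame = base frame: x ahead of the robot, y to its left, z up, the work surface at z = 0. Lengths are in m, angles in rad, forces in N, time in s.
With the tool pointing down it reaches from about 0.3 to 0.825 m from the base axis. Payload 5.4 kg.
Tool frame: the origin (TCP) lies midway between the tips of the shut fingers; the grasp point (between the pads) lies 19 mm behind it; z points along the fingers, y is the line along which they close (so a half turn about z gives the same grasp; the last joint's range is limited). The gripper opens to 92 mm and grips with 3 to 60 N. Pads are 20 mm wide; open, the fingers measure 128 mm over their backs; the gripper's body (75 mm by 189 mm) begins 69 mm behind the grasp point.
Start: joints at [-1.498, 0.158, 1.597, -0, 1.386, -0.21], TCP at [0.16, -0.552, 0.176] pointing down, gripper open.
Joint ranges: [-2.91, 2.91], [-0.94, 2.29], [0.18, 2.7], [-1.29, 4.43], [0.17, 2.64], [-3, 3]. Speed limits (rad/s): [2.57, 2.57, 3.14, 3.14, 3.14, 3.14].

## Interface

Orientations are given as a 3x3 rotation matrix whose columns are the frame's x, y, z axes.
In Python, from workcell import env, capture gives the robot as it stands.
- The arm moves only by the tool apply_moves, never from a script. Its argument "moves" is a list of rows, each a list of 6 numbers: the shift along the tool's x, y, z in mm, then the turn, a rotation vector about the tool's x, y, z in degrees. In form: [[tx, ty, tz, rx, ry, rz], ...]. A call has 1 to 20 rows; each row is the pose to reach, as a shift and turn from the pose commanded when the call began, along the tool's axes at that moment; what a row does not reach only later rows make up. A row lasts 1/8 s, in which the tool goes at most 62.5 mm and 10.7 degrees, less where a joint would pass 70% of its speed; a pose out of reach is approached as far as the arm can. A call with a gripper value outside its range is refused whole. "gripper" is the finger opening in mm, from 0 to 91.9, set as the call begins (left out, the last holds). The fingers move at their own pace and stop on an object; the grip force is fixed at half the most. Time passes only in rows, so rows that repeat a pose let the fingers close. It gives the time, the measured TCP pose, the force, the opening and the grip force at its end, in the units of the state.
- env.sense(): the state, without advancing time (a new reading comes with each control period).
- capture(name): name is "scene" or "side" or "wrist"; returns a dict with "color" (480x640x3 uint8, blue, green, red), "z_map" (480x640 float32, m along the optical axis (not along the pixel's ray), 0 where there is no reading), "fx", "fy", "cx", "cy" (pixels), "eye" and "rotation" of the camera in the world; the wrist camera has in their place "T_tool_cam" (4x4, takes a point from camera to tool coordinates, whose origin is the TCP and whose axes are the flange's). Camera axes: x right, y up, looking along -z (the intrinsics and any distortion apply to the point x, -y, -z); pixel columns grow to the right and rows downward; lengths in m; the calibration is good to about 2 mm. A picture is of the moment at which its call begins: read the wrist's pose just before it.
- env.hand_in(): hands the job in; it is judged then, once.
The state is a dict: "time": time; "joint_positions": joint angles; "joint_vel": joint speeds; "tau": joint torques, N m; "eef_pos": TCP position; "tcp_rot": TCP orientation; "wrist_force": force on the tool from outside, world axes, zero at the start; "torque": the same for the moment, N m; "width": opening from 0.0 (shut) to 1.0 (fully open); "grasp_force": force on a finger pad.
Only numpy, scipy, OpenCV 4.12 (cv2) and the standard library are available. Lean on these libraries where they do the work, as an engineer would, in place of code of your own. Each camera call takes 0.05 s, during which the arm holds its last target. There are 200 camera calls.

## Task

The sprung shutter of the inspection light box is locked shut by a metal stop collar. Lift the collar up off its post, set it down in the clay saucer (do not drop it) and let go of it, then slide the shutter, which has an upright knob, to half open, where its rear edge meets the marks on the rails, and hold it there against its spring: finish while still holding it half open. Leave the jar and the saucer where they stand.

Things in the scene. Friction and masses are not known exactly. Their poses are not given: they have to be found in the camera images.
- light_box: grey light box, fixed, 160 (its x) x 230 (its y) mm, its dark deck 50 mm above the counter. Origin at the centre of its underside, z up. The shutter runs in two 7 mm high rails along the box's y axis and opens towards +y. An upright post at box x = +40, y = +3 mm carries the collar, in the way of a lug on the shutter
- post_tip (a point): top end of the post, 112 mm above the counter; the post's shank is 12 mm thick above a shoulder 14 mm over the deck, on which the collar sits
- collar_center (a point): centre (half-way up) of the loose stop collar: a plain upright aluminium sleeve, 40 mm outside diameter, 40 mm high, 18 mm bore right through, about 0.1 kg. On the post its underside is 64 mm above the counter; it must rise 48 mm to clear the post's tip. The shutter's lug stands close on its -y side (box axes), so close the fingers along the box's x axis
- saucer_center (a point): centre of the underside of the loose, round, shallow clay saucer, 165 mm across its rim and 31 mm high, about 0.35 kg, standing on the counter; its inside is a hollow whose middle lies about 9 mm above the counter and which is nearly flat for 35 mm round the middle
- jar: glass jar with a lid, 62 mm across, 70 mm high, standing near the saucer; a bystander. Origin at the centre of its underside
- shutter (a joint): travel of the shutter (m): 0 shut (start, the spring pulls it there), 0.08 fully open, 0.04 half open. The spring pulls back with 2 N at the start of the travel and 150 N/m more, so 8 N at half and 14 N fully open; let go, it snaps shut.
- knob (a point): point on the axis of the shutter's upright round black knob, where to grip it, 86 mm above the counter; the knob is 20 mm in diameter, its top 100 mm above the counter. It moves with the shutter. The lug (36 mm over the deck) begins 37 mm to +x and 30 mm to +y of the knob (box axes); once the collar is gone, the lug just passes the bare post
- rear_edge (a point): middle of the shutter's rear (-y) edge, 8 mm above the deck
- half_mark (a point): point on the track's centre line between the two half-way marks (a dark line across each rail, drawn on in white on the deck outside it), 8 mm above the deck; the rear edge stands here when the shutter is half open
There are look-alikes about, which are no part of the job. There is more than one size of the part that bears collar_center; the job needs the largest.

How it is judged:
On the way, in this order (a step that is already met when the one before it is completed fails the run):
1. the collar is lifted clear of its post, held in the fingers, with the shutter still shut (z of collar_center in the frame of light_box above 0.128 m and contact force between the fingers and collar above 0.5 N and value of joint shutter below 0.006 m).
2. the collar rests in the saucer, let go, with the shutter still shut (horizontal distance between collar_center and saucer_center below 0.05 m and z of collar_center in the frame of saucer_center below 0.045 m and contact force between collar and saucer above 0.2 N and contact force between the arm and collar below 0.1 N and linear speed of collar below 0.03 m/s and value of joint shutter below 0.006 m), for 0.2 s.
3. the fingers hold the shutter half open for a second (value of joint shutter between 0.034 and 0.046 m and contact force between the fingers and shutter above 2 N), for 1 s.
At the end, for the whole second after the job is handed in: The fingers hold the shutter still at half travel, 40 mm within 6 mm, against its spring (nothing else holds it), while the collar lies at rest in the saucer, its centre within 50 mm of the saucer's centre and under 45 mm above its underside, touched by nothing of the robot (all of step 3 and velocity of joint shutter between -0.01 and 0.01 m/s and contact force between collar and shutter below 0.2 N and horizontal distance between collar_center and saucer_center below 0.05 m and z of collar_center in the frame of saucer_center below 0.045 m and contact force between collar and saucer above 0.2 N and contact force between the arm and collar below 0.1 N and linear speed of collar below 0.03 m/s); the arm keeps its last pose, push and grip.
It fails at once if the collar is dropped (falls freely more than about 30 mm) (linear speed of collar above 0.8 m/s and contact force between the fingers and collar below 0.05 N).
It fails at once if the saucer is pushed out of its place by more than 40 mm (distance of saucer_center from where it was at the start of the episode above 0.04 m).
It fails at once if the jar is moved by more than 20 mm or knocked over (distance of jar from where it was at the start of the episode above 0.02 m or angle between jar's own z axis and vertical above 0.4 rad).
It also fails if it takes over 48 s, if anything falls off the work surface, if the arm or the gripper's body presses on something with over 40 N, if the wrist force passes 120 N, or if a joint passes its speed limit or range.

## Working session

There is one attempt and no reset: what is moved stays moved. The work goes in short steps, Python scripts to look and compute and a tool call to move; the robot and the scene stay as the last step left them, time stands still between calls to the robot, and variables do not carry over. Pictures are saved under pics/ and viewed, at most 10 in all, crops included, and the job is handed in when it is done.

Besides the shell and the picture viewer there is one more tool, called after "Request:" as name(argument=value, ...), one argument or row to a line, values as JSON. apply_moves: Moves the arm, as the interface text tells. Its arguments: {"type":"object","properties":{"moves":{"type":"array"},"gripper":{"type":"number"}},"required":["moves"]}

```bash
mkdir -p pics; cat > h.py <<'E'
import numpy as np, cv2
from workcell import env, capture
def cap(n):
    s=env.sense(); c=capture(n)
    if 'T_tool_cam' in c:
        T=np.array(c['T_tool_cam']); R=np.array(s['tcp_rot']).reshape(3,3)
        c['rotation']=R@T[:3,:3]; c['eye']=R@T[:3,3]+np.array(s['eef_pos'])
    c['rotation']=np.array(c['rotation']).reshape(3,3); c['eye']=np.array(c['eye'])
    return c
def ray(c,u,v):
    d=np.array([(u-c['cx'])/c['fx'],-(v-c['cy'])/c['fy'],-1.]); return c['rotation']@d
def onz(c,u,v,z):
    d=ray(c,u,v); return c['eye']+d*(z-c['eye'][2])/d[2]
def depth(c,u,v):
    return c['eye']+ray(c,u,v)*c['z_map'][int(v),int(u)]
def cloud(c):
    v,u=np.mgrid[0:480,0:640]
    d=np.stack([(u-c['cx'])/c['fx'],-(v-c['cy'])/c['fy'],-np.ones(u.shape)],-1)*c['z_map'][...,None]
    return d@c['rotation'].T+c['eye']
E
python3 - <<'E'
from h import *
for n in ['scene','side']:
    c=cap(n); cv2.imwrite(f'pics/{n}0.png',c['color']); print(n,c['eye'],c['rotation'].round(3).tolist(),c['fx'],[k for k in c])
E
```

```text
scene [-0.09556056  0.5361854   0.59263728] [[-0.601, 0.42, -0.68], [-0.799, -0.322, 0.507], [-0.006, 0.849, 0.529]] 578.3847581028239 ['color', 'z_map', 'fx', 'fy', 'cx', 'cy', 'eye', 'rotation']
side [ 0.21550514 -0.54739453  0.60106504] [[0.875, 0.287, -0.391], [-0.485, 0.515, -0.707], [-0.002, 0.808, 0.589]] 493.8977574090156 ['color', 'z_map', 'fx', 'fy', 'cx', 'cy', 'eye', 'rotation']
```

View pics/scene0.png

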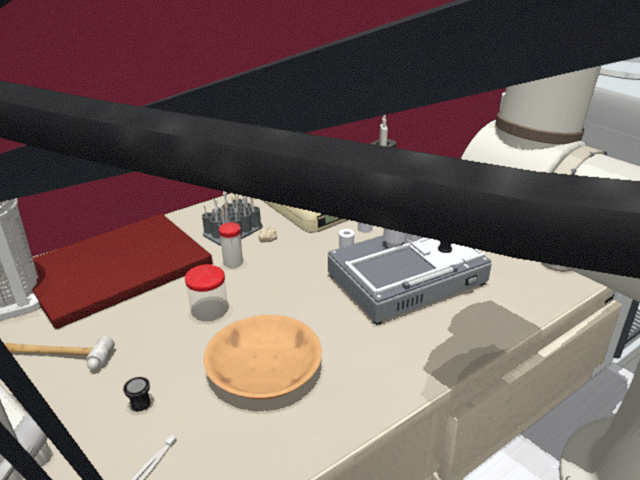

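View pics/side0.png

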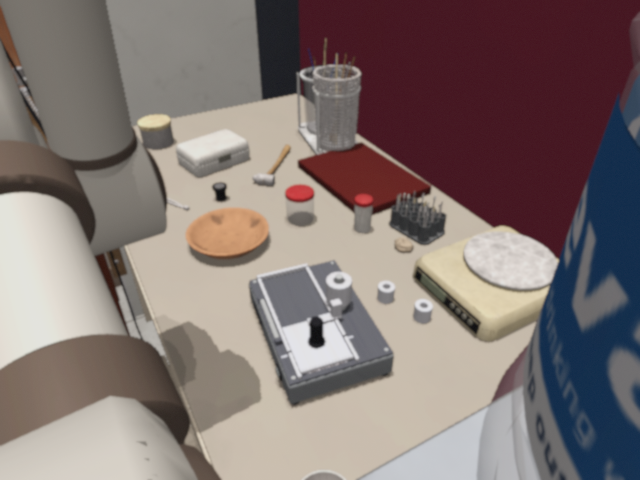

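The scene view shows the saucer at (263,360), the jar at (207,293), and the box at (410,270) with its collar hidden. In the side view the collar on the post is at (339,281), with loose smaller collars at (386,290) and (423,310). The shutter knob is at (317,332), with a look-alike black knob at (220,190). The jar is at (300,203), with a thinner one at (363,212). I choose the collar on the post, the knob on the shutter and the wide jar. I'll check them in a close crop.

```bash
python3 - <<'E'
from h import *
c=cap('side'); im=c['color']
cv2.imwrite('pics/crop1.png',cv2.resize(im[250:400,240:440],None,fx=4,fy=4,interpolation=cv2.INTER_CUBIC))
P=cloud(c)
for n,u,v,z in [('collar',339,280,.104),('knobtop',317,322,.1)]: print(n,onz(c,u,v,z).round(4))
h=cv2.cvtColor(im,cv2.COLOR_BGR2HSV)
m=cv2.inRange(h,(5,100,60),(20,255,255)); m[:,:180]=0;m[:200]=0;m[270:]=0;m[:,280:]=0
q=P[(m>0)&(c['z_map']>0)]; q=q[(q[:,2]>.026)&(q[:,2]<.036)]
def circ(q):
    A=np.c_[2*q[:,:2],np.ones(len(q))]; s=np.linalg.lstsq(A,(q[:,:2]**2).sum(1),rcond=None)[0]; return s[:2],np.sqrt(s[2]+s[0]**2+s[1]**2)
print('saucer',len(q),circ(q),q.min(0),q.max(0))
m=cv2.inRange(h,(0,150,80),(6,255,255))|cv2.inRange(h,(172,150,80),(180,255,255)); m[:,:280]=0;m[:,320:]=0;m[:180]=0;m[210:]=0
q=P[(m>0)]; q=q[q[:,2]>.062]; print('jar lid',len(q),np.median(q,0),q.min(0),q.max(0))
# deck: fit rectangle
q=P[(P[...,2]>.044)&(P[...,2]<.056)&(P[...,0]>.35)&(P[...,0]<.75)&(P[...,1]>-.35)&(P[...,1]<0.02)]
r=cv2.minAreaRect((q[:,:2]*1000).astype(np.float32)); print(r,cv2.boxPoints(r))
print(env.sense())
E
```

```text
collar [ 0.5142 -0.064   0.104 ]
knobtop [ 0.4448 -0.1211  0.1   ]
saucer 749 (array([0.44062384, 0.2444302 ]), np.float64(0.07598970530909491)) [0.36099916 0.16471581 0.02600715] [0.51987544 0.32695988 0.03546675]
jar lid 329 [0.60132791 0.24100376 0.07136168] [ 0.21550514 -0.54739453  0.06500354] [0.62967939 0.27434544 0.60106504]
((550.1926879882812, -144.6763153076172), (328.97735595703125, 399.70697021484375), 89.90785217285156) [[ 350.07492  -308.84335 ]
 [ 749.7814   -309.4862  ]
 [ 750.3104     19.490723]
 [ 350.604      20.133575]]
{'time': 0.15, 'joint_positions': array([-1.49806684e+00,  1.58909584e-01,  1.59791623e+00, -9.67664080e-06,
        1.38617211e+00, -2.10071853e-01]), 'joint_vel': array([ 8.76403328e-04, -3.30245376e-03, -3.70624809e-03, -5.87669081e-04,
       -2.28669001e-03,  9.29402502e-05]), 'tau': array([ 5.70309548e-04, -3.85914230e+01, -3.22433996e+01,  6.99434895e-02,
        3.51878162e-02, -9.98958808e-05]), 'eef_pos': array([ 0.1604052 , -0.55163237,  0.17555554]), 'tcp_rot': array([[ 9.60277021e-01,  2.79048437e-01, -1.11601609e-04],
       [ 2.79048315e-01, -9.60276041e-01,  1.40086492e-03],
       [ 2.83740815e-04, -1.37636064e-03, -9.99999013e-01]]), 'wrist_force': array([ 0.01680275, -0.16441649, -0.52068699]), 'torque': array([ 0.04472136, -0.0103756 , -0.00330146]), 'grasp_force': 0.0, 'width': 1.0024380150488894}
```

View pics/crop1.png

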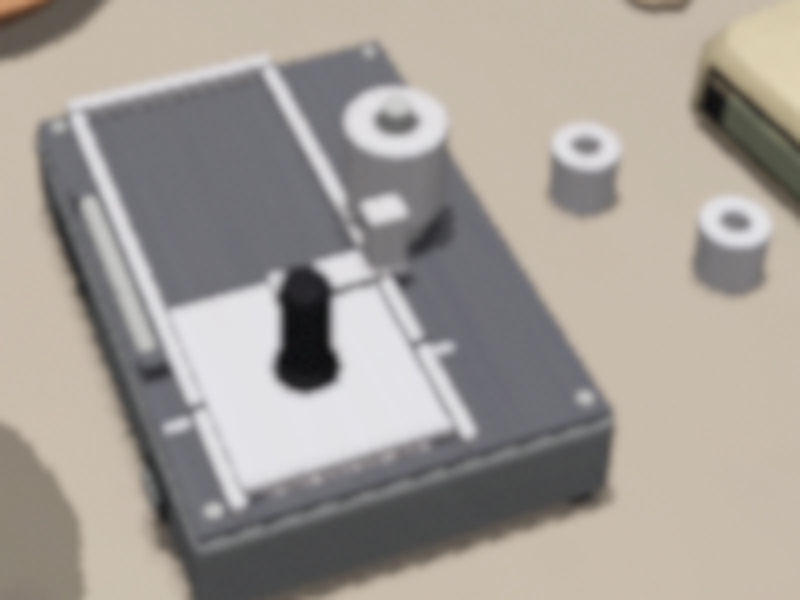

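The crop confirms that the tall collar is on the post (ring centre at side pixel (339,281)), the lug stands on its near side, and the knob top is at (316,320). The half marks are at about (283,357) and (349,337). The loose collars are clearly smaller.

```bash
python3 - <<'E'
from h import *
c=cap('side'); f=lambda x,y,z:onz(c,240+(x+.5)/4-.5,250+(y+.5)/4-.5,z)
K=[f(*p,.05)[:2] for p in [(40,125),(375,42),(610,415),(200,545)]]; K=np.array(K); print(K.round(4))
ctr=K.mean(0); yv=(K[0]+K[1]-K[2]-K[3]); xv=K[1]+K[2]-K[0]-K[3]
print(np.linalg.norm(yv)/2,np.linalg.norm(xv)/2,np.degrees(np.arctan2(yv[1],yv[0])),np.degrees(np.arctan2(xv[1],xv[0])))
a=np.arctan2(yv[1],yv[0]);b=np.arctan2(xv[1],xv[0])+np.pi/2; a=(a+b)/2 ; print('yaw of y',np.degrees(a))
y=np.array([np.cos(a),np.sin(a)]); x=np.array([y[1],-y[0]])
print('box',ctr,'post pred',ctr+.04*x+.003*y,'collar',f(396,123,.104),'knob',f(304,282,.1))
k=f(304,282,.1)[:2]-ctr; print('knob box',k@x,k@y)
for p in [(180,425),(437,349)]: print('mark',f(*p,.05))
R=np.array(env.sense()['tcp_rot']).reshape(3,3); print('R',R.round(3).tolist(), 'x box',x, 'y',y)
E
```

```text
[[ 0.414   0.0599]
 [ 0.5652  0.0393]
 [ 0.532  -0.1845]
 [ 0.3796 -0.1634]]
0.22607791272018593 0.15316958693129712 81.4058608334742 -7.826747774087475
yaw of y 81.78955652969336
box [ 0.47270117 -0.06220662] post pred [ 0.51271961 -0.06494974] collar [ 0.5132542  -0.06442706  0.104     ] knob [ 0.44485324 -0.1170187   0.1       ]
knob box -0.019734821633569564 -0.05822721542887969
mark [ 0.39590508 -0.114038    0.05      ]
mark [ 0.49443671 -0.12791916  0.05      ]
R [[0.96, 0.279, -0.0], [0.279, -0.96, 0.001], [0.0, -0.001, -1.0]] x box [ 0.98975022 -0.14280934] y [0.14280934 0.98975022]
```

```bash
python3 - <<'E'
from h import *
for n in ['side','scene']:
    c=cap(n); P=cloud(c); ok=c['z_map']>0
    q=P[ok&(P[...,2]>.07)&(P[...,2]<.7)]
    g,cnt=np.unique((q[:,:2]//.05).astype(int),axis=0,return_counts=True)
    print(n)
    for a,k in zip(g,cnt):
        s=(q[:,:2]//.05).astype(int); z=q[(s==a).all(1),2]
        if k>25 and -.1<a[0]*.05<.9 and -.8<a[1]*.05<.5: print((a*.05).round(2),k,z.min().round(2),z.max().round(2),end=' | ')
    print()
c=cap('side'); print(depth(c,600,250),depth(c,560,380),depth(c,430,450))
E
```

```text
side
[ 0.15 -0.05] 546 0.37 0.52 | [ 0.2  -0.55] 10725 0.54 0.56 | [ 0.2 -0.5] 22019 0.55 0.58 | [ 0.2  -0.45] 302 0.56 0.58 | [ 0.2 -0.1] 3815 0.28 0.52 | [ 0.2  -0.05] 9555 0.25 0.52 | [ 0.25 -0.1 ] 897 0.29 0.52 | [ 0.25 -0.05] 7168 0.24 0.52 | [0.25 0.  ] 62 0.33 0.37 | [ 0.3  -0.55] 13753 0.42 0.53 | [ 0.3 -0.5] 16447 0.36 0.57 | [ 0.3  -0.45] 893 0.28 0.29 | [ 0.35 -0.5 ] 7116 0.29 0.57 | [ 0.35 -0.45] 3351 0.28 0.39 | [ 0.4  -0.45] 530 0.28 0.39 | [ 0.4  -0.15] 278 0.07 0.1 | [ 0.45 -0.15] 29 0.07 0.1 | [ 0.45 -0.1 ] 320 0.07 0.11 | [ 0.5 -0.1] 517 0.07 0.11 | [ 0.5  -0.05] 26 0.1 0.11 | [0.55 0.2 ] 80 0.07 0.07 | [0.55 0.25] 65 0.07 0.07 | [0.6 0.2] 99 0.07 0.07 | [0.6  0.25] 91 0.07 0.07 | [0.65 0.1 ] 55 0.07 0.08 | [0.65 0.15] 45 0.07 0.08 | [0.7 0.1] 38 0.07 0.08 | [0.7  0.15] 40 0.07 0.08 | [0.75 0.45] 600 0.07 0.21 | [0.8  0.05] 30 0.07 0.08 | [0.8 0.4] 188 0.08 0.21 | [0.8  0.45] 920 0.07 0.24 | [0.85 0.4 ] 39 0.12 0.21 | [0.85 0.45] 464 0.07 0.25 | 
scene
[0. 0.] 262 0.07 0.17 | [0.   0.05] 1437 0.07 0.16 | [0.05 0.  ] 684 0.07 0.26 | [0.05 0.05] 539 0.08 0.29 | [ 0.1 
[... 284 characters left out ...]
0.45] 1502 0.18 0.29 | [ 0.35 -0.55] 51 0.29 0.31 | [ 0.35 -0.5 ] 344 0.29 0.33 | [ 0.35 -0.45] 1891 0.18 0.29 | [ 0.4  -0.55] 140 0.3 0.31 | [ 0.4 -0.5] 425 0.29 0.32 | [ 0.4  -0.45] 345 0.19 0.29 | [ 0.45 -0.1 ] 89 0.07 0.09 | [ 0.5  -0.05] 110 0.07 0.09 | [ 0.55 -0.45] 35 0.19 0.23 | [0.55 0.2 ] 72 0.07 0.07 | [0.55 0.25] 98 0.07 0.07 | [0.6 0.2] 86 0.07 0.07 | [0.6  0.25] 115 0.07 0.07 | [0.65 0.1 ] 35 0.07 0.08 | [0.65 0.15] 99 0.07 0.08 | [0.7 0.1] 27 0.07 0.08 | [0.7  0.15] 63 0.07 0.08 | [0.75 0.45] 833 0.07 0.19 | [0.8  0.45] 912 0.07 0.19 | [ 0.85 -0.4 ] 77 0.07 0.11 | 
[ 0.33842953 -0.48876023  0.51511128] [ 0.33260212 -0.49576687  0.46873037] [ 0.3680966  -0.4223487   0.28919906]
```

```bash
cat >> h.py <<'E'
from scipy.spatial.transform import Rotation as Ro
def tgt(yaw): # tool y at world angle yaw(deg), pointing down
    a=np.radians(yaw); y=np.array([np.cos(a),np.sin(a),0]); z=np.array([0,0,-1.]); return np.c_[np.cross(y,z),y,z]
def rows(wps):
    s=env.sense(); R=np.array(s['tcp_rot']).reshape(3,3); p=np.array(s['eef_pos'])
    print('t',s['time'],'p',p.round(4),'w',s['width'],'F',s['wrist_force'].round(1),'g',s['grasp_force'])
    for x,y,z,yaw in wps:
        print((1000*R.T@(np.array([x,y,z])-p)).round(1),Ro.from_matrix(R.T@tgt(yaw)).as_rotvec(degrees=True).round(1))
E
python3 -c "
from h import *
rows([(.13,-.36,.2,-73.8),(.25,-.28,.2,-45),(.42,-.13,.2,-8.2),(.513,-.0645,.2,-8.2)])"
```

```text
t 0.35 p [ 0.1604 -0.552   0.1761] w 0.9991883094167184 F [0.2 0.1 0.5] g 0.0
[  24.3 -192.9  -23.8] [-0. -0.  0.]
[ 161.9 -236.2  -23.8] [ -0.   -0.  -28.8]
[ 367.  -332.8  -23.8] [ -0.   -0.  -65.6]
[ 474.6 -369.8  -23.7] [ -0.   -0.  -65.6]
```

Request:
apply_moves(
  moves=[
    [6,-48,-24,0,0,0],
    [12,-96,-24,0,0,0],
    [18,-144,-24,0,0,0],
    [24,-193,-24,0,0,0],
    [70,-208,-24,0,0,-9],
    [116,-222,-24,0,0,-19],
    [162,-236,-24,0,0,-28.8],
    [213,-260,-24,0,0,-38],
    [264,-284,-24,0,0,-47],
    [315,-309,-24,0,0,-56],
    [367,-333,-24,0,0,-65.6],
    [420,-351,-24,0,0,-65.6],
    [475,-370,-24,0,0,-65.6],
    [475,-370,-24,0,0,-65.6],
    [475,-370,-24,0,0,-65.6],
    [475,-370,-24,0,0,-65.6],
  ],
)

```text
time: 2.35
eef_pos: [0.5127, -0.0652, 0.2006]
tcp_rot: [[0.144, 0.99, 0.0], [0.99, -0.144, -0.0], [-0.0, 0.0, -1.0]]
wrist_force: [-0.0, -0.3, 0.0]
width: 1.0
grasp_force: 0.0
```

```bash
python3 - <<'E'
from h import *
rows([(.513,-.0645,.15,-8.2),(.513,-.0645,.074,-8.2)])
c=cap('wrist'); cv2.imwrite('pics/w1.png',c['color']); print(c['eye'])
for z,p in [(.112,(.513,-.0645)),(.104,(.513,-.0645))]:
    d=c['rotation'].T@(np.array([*p,z])-c['eye']); print('pred px',c['cx']+c['fx']*d[0]/-d[2],c['cy']-c['fy']*d[1]/-d[2])
E
```

```text
t 2.35 p [ 0.5127 -0.0652  0.2006] w 0.99983074838489 F [-0.  -0.3  0. ] g 0.0
[ 0.8  0.2 50.6] [ 0.   0.  -0.1]
[  0.8   0.2 126.6] [ 0.   0.  -0.1]
[0.52399834 0.01138015 0.41024688]
pred px 313.88815745095985 227.50905981420297
pred px 313.8861929442365 224.77991190145798
```

View pics/w1.png

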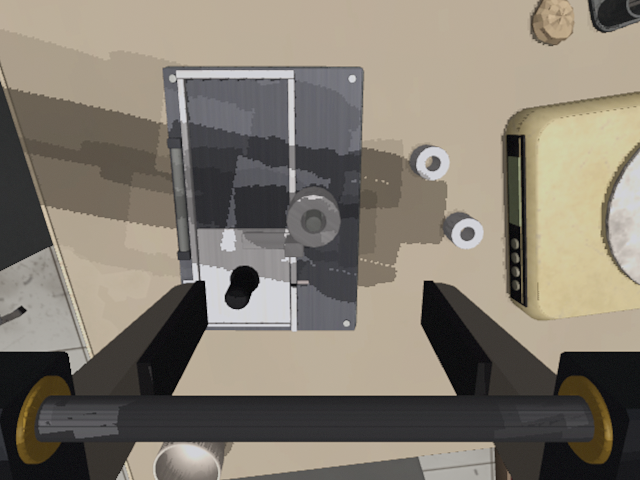

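The wrist view shows the collar ring centre near (313,218), the knob at (243,280) and the rails vertical in the image, so the yaw is right. I'll refine the collar position.

```bash
python3 - <<'E'
from h import *
c=cap('wrist'); P=cloud(c)
m=(np.abs(P[...,2]-.104)<.005)&(c['z_map']>0); v,u=np.nonzero(m); k=(abs(u-313)<40)&(abs(v-218)<40)
q=P[v[k],u[k]]; print(len(q),(q.min(0)+q.max(0))/2,q.max(0)-q.min(0),np.median(q,0))
(cx,cy),r=cv2.minEnclosingCircle(np.c_[u[k],v[k]].astype(np.float32)); print(cx,cy,r,onz(c,cx,cy,.104))
g=cv2.GaussianBlur(cv2.cvtColor(c['color'],cv2.COLOR_BGR2GRAY),(3,3),0)
print(cv2.HoughCircles(g[170:270,260:370],cv2.HOUGH_GRADIENT,1,20,param1=80,param2=15,minRadius=20,maxRadius=32))
for p in [(352,78),(346,324),(172,78)]: print(onz(c,*p,.05))
s=cap('side'); 
E
```

```text
1902 [ 0.51263146 -0.06123982  0.10399309] [0.0390778  0.03941242 0.00992523] [ 0.51291961 -0.05973604  0.10503215]
312.59429931640625 219.5340576171875 27.135820388793945 [ 0.51269458 -0.06054287  0.104     ]
[[[51.5 46.5 30.2]]]
[0.55782717 0.03510922 0.05      ]
[ 0.52675239 -0.17509434  0.05      ]
[0.41814676 0.05547374 0.05      ]
```

Request:
apply_moves(
  moves=[
    [3,0,40,0,0,0],
    [3,0,80,0,0,0],
    [3,0,105,0,0,0],
    [3,0,120,0,0,0],
    [3,0,126,0,0,0],
    [3,0,126,0,0,0],
  ],
)

```text
time: 3.25
eef_pos: [0.5141, -0.0616, 0.0749]
tcp_rot: [[0.143, 0.99, 0.001], [0.99, -0.143, -0.0], [-0.0, 0.001, -1.0]]
wrist_force: [0.0, -0.0, 0.1]
width: 1.001
grasp_force: 0.0
```

Request:
apply_moves(
  moves=[
    [0,0,0,0,0,0],
    [0,0,0,0,0,0],
    [0,0,0,0,0,0],
    [0,0,0,0,0,0],
    [0,0,0,0,0,0],
    [0,0,0,0,0,0],
  ],
  gripper=30,
)

```text
time: 4.0
eef_pos: [0.5138, -0.0613, 0.0743]
tcp_rot: [[0.143, 0.99, -0.0], [0.99, -0.143, -0.0], [-0.0, -0.0, -1.0]]
wrist_force: [0.4, -0.3, -0.4]
width: 0.369
grasp_force: 0.0
```

```bash
python3 - <<'E'
from h import *
rows([])
c=cap('side'); w=cap('wrist')
cv2.imwrite('pics/s2.png',np.hstack([cv2.resize(c['color'][230:390,240:440],(400,320),interpolation=cv2.INTER_CUBIC),w['color'][80:400,120:520]]))
E
```

```text
t 4.0 p [ 0.5138 -0.0613  0.0743] w 0.36930866641692844 F [ 0.4 -0.3 -0.4] g 0.0
```

View pics/s2.png

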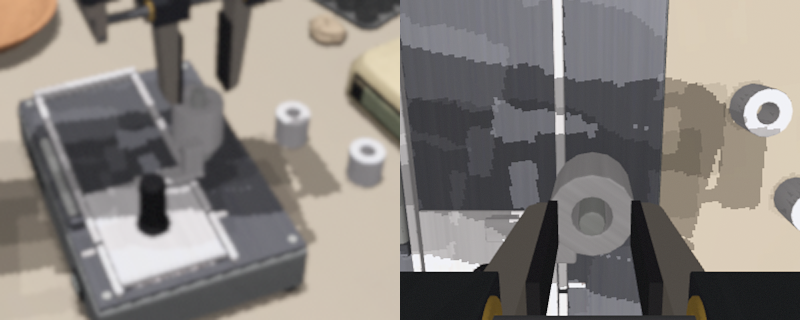

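The wrist crop has the fingertips at the collar's sides, but the side crop shows the tips near collar-top level. The force is 0, so I'll check the depth and projections.

```bash
python3 - <<'E'
from h import *
rows([])
c=cap('side'); P=cloud(c)
def pj(c,p):
    d=c['rotation'].T@(np.array(p)-c['eye']); return c['cx']+c['fx']*d[0]/-d[2],c['cy']-c['fy']*d[1]/-d[2]
for p in [(.5138,-.0613,.0743),(.5138,-.0613,.112),(.513,-.0645,.104)]: print('side px',np.round(pj(c,p),1))
for u,v in [(325,272),(327,279),(353,272),(355,262),(322,258),(341,280),(341,295)]: print(u,v,P[v,u].round(4),c['color'][v,u])
w=cap('wrist'); Q=cloud(w)
for u,v in [(270,285),(365,285),(260,300),(375,300),(285,330),(350,330),(312,295),(312,320)]: print('w',u,v,Q[v,u].round(4))
E
```

```text
t 4.1 p [ 0.5137 -0.0613  0.0743] w 0.32543309221985384 F [-0.1 -0.8 -0.7] g 0.0
side px [337.5 293.5]
side px [338.  275.1]
side px [338.5 280.5]
325 272 [ 0.4867 -0.0691  0.135 ] [80 85 90]
327 279 [ 0.4912 -0.0674  0.1184] [81 86 91]
353 272 [ 0.5314 -0.0754  0.1213] [48 50 53]
355 262 [ 0.5347 -0.0745  0.1386] [73 78 83]
322 258 [ 0.4826 -0.0675  0.1616] [76 81 86]
341 280 [ 0.5155 -0.0676  0.1062] [105 106 106]
341 295 [ 0.5073 -0.0819  0.0908] [126 123 126]
w 270 285 [ 0.4977 -0.0481  0.1192]
w 365 285 [ 0.5363 -0.0546  0.117 ]
w 260 300 [ 0.4953 -0.0482  0.1332]
w 375 300 [ 0.5382 -0.0539  0.1343]
w 285 330 [ 0.4959 -0.0851  0.0879]
w 350 330 [ 0.5276 -0.0711  0.1228]
w 312 295 [ 0.5136 -0.0579  0.1123]
w 312 320 [ 0.5114 -0.073   0.1052]
```

```bash
python3 - <<'E'
from h import *
rows([])
w=cap('wrist'); R=np.array(env.sense()['tcp_rot']).reshape(3,3); p=env.sense()['eef_pos']
Q=(cloud(w)-p)@R*1000
m=(w['z_map']>0)&(Q[...,2]<-3)&(abs(Q[...,1])<70)&(abs(Q[...,0])<14)
for sgn in (-1,1):
    q=Q[m&(sgn*Q[...,1]>0)&(abs(Q[...,1])>8)]
    print(sgn,[ (int(z),int((abs(q[:,2]-z)<2).sum()),[q[abs(q[:,2]-z)<2][:,1].min().round(0),q[abs(q[:,2]-z)<2][:,1].max().round(0)] if (abs(q[:,2]-z)<2).any() else 0) for z in range(-60,0,5)])
cv2.imwrite('pics/w3.png',cv2.resize(w['color'][230:400,200:440],(720,510),interpolation=cv2.INTER_CUBIC))
E
```

```text
t 4.2 p [ 0.5138 -0.0613  0.0743] w 0.3271332317203942 F [ 1.  -0.6 -0.2] g 0.0
-1 [(-60, 208, [np.float64(-29.0), np.float64(-15.0)]), (-55, 178, [np.float64(-29.0), np.float64(-15.0)]), (-50, 168, [np.float64(-28.0), np.float64(-15.0)]), (-45, 135, [np.float64(-28.0), np.float64(-15.0)]), (-40, 73, [np.float64(-25.0), np.float64(-15.0)]), (-35, 1, [np.float64(-10.0), np.float64(-10.0)]), (-30, 954, [np.float64(-19.0), np.float64(-8.0)]), (-25, 45, [np.float64(-19.0), np.float64(-8.0)]), (-20, 34, [np.float64(-19.0), np.float64(-8.0)]), (-15, 31, [np.float64(-19.0), np.float64(-8.0)]), (-10, 25, [np.float64(-19.0), np.float64(-8.0)]), (-5, 22, [np.float64(-19.0), np.float64(-8.0)])]
1 [(-60, 197, [np.float64(15.0), np.float64(29.0)]), (-55, 176, [np.float64(15.0), np.float64(29.0)]), (-50, 157, [np.float64(15.0), np.float64(28.0)]), (-45, 133, [np.float64(15.0), np.float64(27.0)]), (-40, 70, [np.float64(15.0), np.float64(24.0)]), (-35, 0, 0), (-30, 932, [np.float64(8.0), np.float64(17.0)]), (-25, 20, [np.float64(13.0), np.float64(18.0)]), (-20, 18, [np.float64(13.0), np.float64(17.0)]), (-15, 20, [np.float64(13.0), np.float64(17.0)]), (-10, 19, [np.float64(13.0), np.float64(17.0)]), (-5, 11, [np.float64(13.0), np.float64(17.0)])]
```

View pics/w3.png

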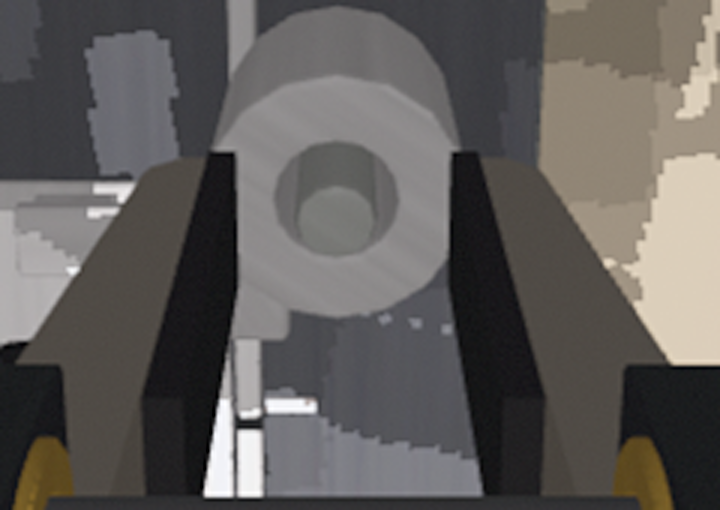

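The fingers shut to 30 mm with no force. Both cameras put the visible tips about 37 mm above the reported TCP, so they are above the collar. I'll reopen and measure the tips again.

Request:
apply_moves(
  moves=[
    [0,0,0,0,0,0],
    [0,0,0,0,0,0],
    [0,0,0,0,0,0],
    [0,0,0,0,0,0],
    [0,0,0,0,0,0],
  ],
  gripper=75,
)

```text
time: 4.88
eef_pos: [0.5137, -0.0613, 0.0743]
tcp_rot: [[0.143, 0.99, -0.0], [0.99, -0.143, -0.0], [-0.0, -0.0, -1.0]]
wrist_force: [-0.6, 0.2, 0.5]
width: 0.812
grasp_force: 0.0
```

```bash
cat > tips.py <<'E'
from h import *
rows([])
w=cap('wrist'); s=env.sense(); R=np.array(s['tcp_rot']).reshape(3,3); p=s['eef_pos']
Q=(cloud(w)-p)@R*1000
m=(w['z_map']>0)&(Q[...,2]<20)&(Q[...,2]>-70)&(abs(Q[...,1])<75)&(abs(Q[...,0])<14)
for z in range(-65,20,4):
    k=m&(abs(Q[...,2]-z)<2); a=Q[k]; print(z,[(len(q),q.min(0).round()[:2].tolist(),q.max(0).round()[:2].tolist()) if len(q) else 0 for q in (a[a[:,1]<-24],a[a[:,1]>24])])
E
python3 tips.py
```

```text
t 4.875 p [ 0.5137 -0.0613  0.0743] w 0.8115699189275472 F [-0.6  0.2  0.5] g 0.0
-65 [(310, [-10.0, -52.0], [11.0, -37.0]), (297, [-9.0, 37.0], [12.0, 52.0])]
-61 [(277, [-10.0, -51.0], [12.0, -37.0]), (274, [-9.0, 37.0], [11.0, 51.0])]
-57 [(246, [-9.0, -50.0], [12.0, -37.0]), (257, [-9.0, 37.0], [11.0, 51.0])]
-53 [(236, [-9.0, -50.0], [11.0, -37.0]), (226, [-9.0, 37.0], [12.0, 50.0])]
-49 [(216, [-9.0, -50.0], [11.0, -37.0]), (218, [-10.0, 37.0], [12.0, 50.0])]
-45 [(194, [-9.0, -49.0], [12.0, -37.0]), (197, [-10.0, 37.0], [11.0, 49.0])]
-41 [(150, [-9.0, -49.0], [11.0, -37.0]), (148, [-9.0, 37.0], [12.0, 48.0])]
-37 [(1, [11.0, -40.0], [11.0, -40.0]), (2, [-0.0, 38.0], [11.0, 40.0])]
-33 [0, 0]
-29 [0, 0]
-25 [0, 0]
-21 [0, 0]
-17 [0, 0]
-13 [0, 0]
-9 [0, 0]
-5 [0, 0]
-1 [0, 0]
3 [0, 0]
7 [0, 0]
11 [0, 0]
15 [0, 0]
19 [0, 0]
```

Request:
apply_moves(
  moves=[
    [0,0,15,0,0,0],
    [0,0,28,0,0,0],
    [0,0,36,0,0,0],
    [0,0,38,0,0,0],
    [0,0,38,0,0,0],
  ],
)

```text
time: 5.55
eef_pos: [0.5138, -0.0614, 0.0363]
tcp_rot: [[0.143, 0.99, 0.0], [0.99, -0.143, -0.0], [-0.0, 0.0, -1.0]]
wrist_force: [-0.3, 0.3, -0.1]
width: 0.817
grasp_force: 0.0
```

Request:
apply_moves(
  moves=[
    [0,0,0,0,0,0],
    [0,0,0,0,0,0],
    [0,0,0,0,0,0],
    [0,0,0,0,0,0],
    [0,0,0,0,0,0],
  ],
  gripper=20,
)

```text
time: 6.18
eef_pos: [0.5137, -0.0613, 0.0364]
tcp_rot: [[0.143, 0.99, -0.0], [0.99, -0.143, -0.0], [-0.0, -0.0, -1.0]]
wrist_force: [-1.1, -0.3, 1.5]
width: 0.42
grasp_force: 30.0
```

Request:
apply_moves(
  moves=[
    [0,0,-5,0,0,0],
    [0,0,-20,0,0,0],
    [0,0,-40,0,0,0],
    [0,0,-60,0,0,0],
    [0,0,-80,0,0,0],
    [0,0,-90,0,0,0],
    [0,0,-90,0,0,0],
    [0,0,-90,0,0,0],
  ],
)

```text
time: 7.18
eef_pos: [0.5132, -0.0611, 0.1255]
tcp_rot: [[0.143, 0.99, -0.001], [0.99, -0.143, 0.0], [0.0, -0.001, -1.0]]
wrist_force: [-0.3, 0.2, -1.9]
width: 0.421
grasp_force: 30.0
```

```bash
python3 - <<'E'
from h import *
c=cap('side'); w=cap('wrist'); P=cloud(c)
im=c['color']; h=cv2.cvtColor(im,cv2.COLOR_BGR2HSV)
m=cv2.inRange(h,(5,100,40),(20,255,255)); m[:,:150]=0;m[:200]=0;m[270:]=0;m[:,280:]=0
cnt=max(cv2.findContours(m,0,1)[0],key=cv2.contourArea)
q=P[(m>0)&(c['z_map']>0)]; q=q[(q[:,2]>.027)]; print((q.min(0)+q.max(0))/2,q.max(0)-q.min(0))
c2=cap('scene'); P2=cloud(c2); h=cv2.cvtColor(c2['color'],cv2.COLOR_BGR2HSV); m=cv2.inRange(h,(5,90,60),(20,255,255)); m[:300]=0; m[420:]=0;m[:,:190]=0;m[:,340:]=0
q=P2[(m>0)&(c2['z_map']>0)];q=q[q[:,2]>.027]; print((q.min(0)+q.max(0))/2,q.max(0)-q.min(0))
rows([(.4406,.245,.126,-8.2)])
cv2.imwrite('pics/s4.png',np.hstack([cv2.resize(im[200:400,200:440],(400,333)),w['color'][80:413,120:520]]))
E
```

```text
[0.44075805 0.24520429 0.0308059 ] [0.15968884 0.16067    0.0076008 ]
[0.43938242 0.25057016 0.0302041 ] [0.16252449 0.1626443  0.00640464]
t 7.325 p [ 0.5131 -0.0611  0.1254] w 0.42320675591953255 F [ 0.7 -0.2 -1.2] g 29.999698381579947
[ 292.6 -115.4   -0.3] [-0.1 -0.   0. ]
```

View pics/s4.png

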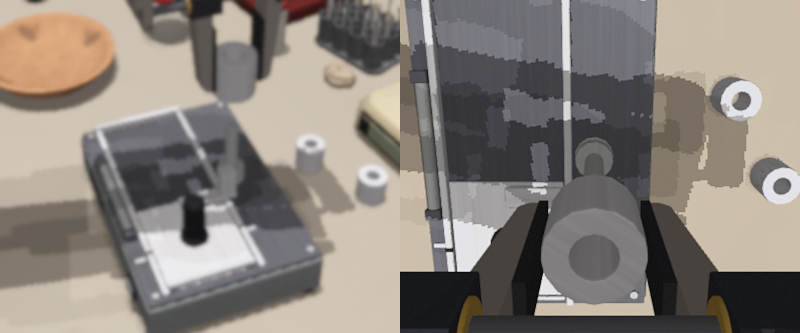

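Request:
apply_moves(
  moves=[
    [15,-6,0,0,0,0],
    [50,-20,0,0,0,0],
    [95,-38,0,0,0,0],
    [145,-57,0,0,0,0],
    [195,-77,0,0,0,0],
    [245,-97,0,0,0,0],
    [280,-111,0,0,0,0],
    [294,-116,0,0,0,0],
    [294,-116,40,0,0,0],
    [294,-116,80,0,0,0],
    [294,-116,110,0,0,0],
    [294,-116,130,0,0,0],
    [294,-116,137,0,0,0],
    [294,-116,137,0,0,0],
  ],
)

```text
time: 9.07
eef_pos: [0.4408, 0.246, -0.0106]
tcp_rot: [[0.143, 0.99, -0.0], [0.99, -0.143, -0.0], [-0.0, -0.0, -1.0]]
wrist_force: [-0.0, 0.6, -1.1]
width: 0.419
grasp_force: 30.0
```

Request:
apply_moves(
  moves=[
    [0,0,2,0,0,0],
    [0,0,4,0,0,0],
    [0,0,5,0,0,0],
  ],
)

```text
time: 9.45
eef_pos: [0.4411, 0.2463, -0.0154]
tcp_rot: [[0.143, 0.99, 0.001], [0.99, -0.143, 0.0], [0.0, 0.001, -1.0]]
wrist_force: [0.6, 0.3, -0.8]
width: 0.419
grasp_force: 30.0
```

Request:
apply_moves(
  moves=[
    [0,0,1,0,0,0],
    [0,0,2,0,0,0],
    [0,0,3,0,0,0],
  ],
)

```text
time: 9.82
eef_pos: [0.4409, 0.2462, -0.0186]
tcp_rot: [[0.143, 0.99, -0.0], [0.99, -0.143, -0.0], [-0.0, -0.0, -1.0]]
wrist_force: [-3.8, -1.2, 8.4]
width: 0.425
grasp_force: 30.0
```

Contact. I'll open slightly, then rise.

Request:
apply_moves(
  moves=[
    [0,0,0,0,0,0],
    [0,0,0,0,0,0],
    [0,0,0,0,0,0],
    [0,0,0,0,0,0],
  ],
  gripper=56,
)

```text
time: 10.32
eef_pos: [0.4409, 0.2462, -0.0187]
tcp_rot: [[0.143, 0.99, 0.0], [0.99, -0.143, 0.0], [0.0, 0.0, -1.0]]
wrist_force: [0.2, -0.0, -0.5]
width: 0.609
grasp_force: 0.0
```

Request:
apply_moves(
  moves=[
    [0,0,-8,0,0,0],
    [0,0,-25,0,0,0],
    [0,0,-60,0,0,0],
    [0,0,-100,0,0,0],
    [0,0,-140,0,0,0],
    [0,0,-150,0,0,0],
    [0,0,-150,0,0,0],
  ],
)

```text
time: 11.2
eef_pos: [0.4412, 0.2463, 0.1319]
tcp_rot: [[0.143, 0.99, 0.001], [0.99, -0.143, 0.0], [0.001, 0.001, -1.0]]
wrist_force: [0.3, 0.2, 0.1]
width: 0.61
grasp_force: 0.0
```

```bash
python3 - <<'E'
from h import *
c=cap('side'); w=cap('wrist'); Q=cloud(w)
m=(Q[...,2]>.042)&(Q[...,2]<.056)&(np.hypot(Q[...,0]-.4406,Q[...,1]-.247)<.05); q=Q[m]; print('collar top',len(q),(q.min(0)+q.max(0))/2,q.max(0)-q.min(0))
m=(Q[...,2]>.027)&(Q[...,2]<.036)&(np.hypot(Q[...,0]-.4406,Q[...,1]-.247)<.1); q=Q[m]; print('rim',(q.min(0)+q.max(0))/2,q.max(0)-q.min(0))
# knob in side view (top z .1)
g=c['color'].max(2); s=g[300:360,295:340]<45; v,u=np.nonzero(s); P=cloud(c)
q=P[v+300,u+295]; q=q[(q[:,2]>.07)&(q[:,2]<.11)]; print('knob',len(q),q.min(0),q.max(0),np.median(q,0))
cv2.imwrite('pics/s5.png',np.hstack([cv2.resize(c['color'][160:400,150:450],(400,320)),cv2.resize(w['color'],(427,320))[:,:400]]))
rows([])
E
```

```text
collar top 2077 [0.44065266 0.24617891 0.04744855] [0.03918332 0.03955007 0.01072762]
rim [0.43992776 0.24950303 0.03144879] [0.16468587 0.16465042 0.00889499]
knob 158 [ 0.4356955  -0.12787309  0.07019902] [ 0.44861329 -0.11755858  0.10253488] [ 0.4407129  -0.12519073  0.08809131]
t 11.3 p [0.4397 0.2459 0.1298] w 0.6106034782693373 F [-0.4  0.1 -0.4] g 0.0
```

View pics/s5.png

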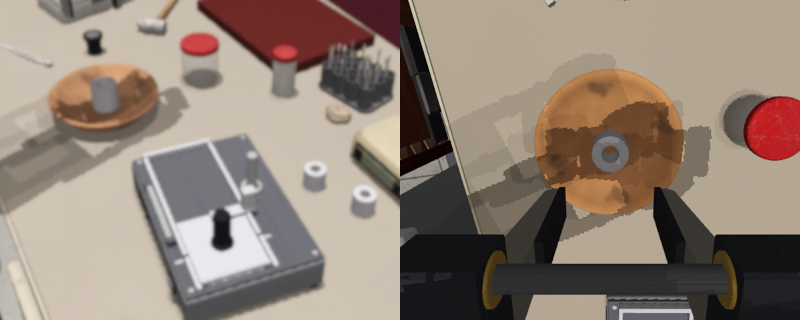

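The collar stands upright in the saucer, at wrist-half (610,152). The jar is undisturbed and the shutter is shut with the knob at left-half (222,228). Next I go above the knob, with the fingers closing along the box's y.

```bash
python3 -c "
from h import *
rows([(.4447,-.117,.13,-98.2)])"
```

```text
t 11.3 p [0.4397 0.2459 0.1298] w 0.6106034782693373 F [-0.4  0.1 -0.4] g 0.0
[-3.585e+02  5.670e+01  1.000e-01] [-0.1  0.2 90. ]
```

Request:
apply_moves(
  moves=[
    [-30,5,0,0,0,5],
    [-70,11,0,0,0,14],
    [-112,18,0,0,0,24],
    [-155,25,0,0,0,34],
    [-198,31,0,0,0,44],
    [-240,38,0,0,0,54],
    [-280,44,0,0,0,64],
    [-315,50,0,0,0,74],
    [-342,54,0,0,0,84],
    [-358,57,0,0,0,90],
    [-358,57,0,0,0,90],
    [-358,57,0,0,0,90],
    [-358,57,0,0,0,90],
  ],
)

```text
time: 12.92
eef_pos: [0.446, -0.1154, 0.1309]
tcp_rot: [[0.99, -0.141, -0.001], [-0.141, -0.99, 0.001], [-0.001, -0.0, -1.0]]
wrist_force: [0.5, -0.0, 0.1]
width: 0.61
grasp_force: 0.0
```

```bash
python3 - <<'E'
from h import *
w=cap('wrist'); Q=cloud(w); c=cap('side')
m=(Q[...,2]>.09)&(Q[...,2]<.104)&(np.hypot(Q[...,0]-.4447,Q[...,1]+.117)<.025); q=Q[m]; print('knob top',len(q),(q.min(0)+q.max(0))/2,q.max(0)-q.min(0))
cv2.imwrite('pics/s6.png',np.hstack([cv2.resize(c['color'][160:400,150:450],(400,320)),cv2.resize(w['color'],(427,320))[:,:400]]))
rows([(*((q.min(0)+q.max(0))/2)[:2],.033,-98.2)])
E
python3 tips.py | sed -n '6,9p'
```

```text
knob top 925 [ 0.44514628 -0.11516283  0.09671342] [0.01988068 0.01942971 0.01338143]
t 13.025 p [ 0.4462 -0.1156  0.1312] w 0.6102365952385898 F [-0.7 -0.3  0.4] g 0.0
[-1.1 -0.3 98.2] [-0.   0.   0.1]
-49 [(189, [-9.0, -42.0], [11.0, -29.0]), (195, [-10.0, 27.0], [11.0, 40.0])]
-45 [(164, [-10.0, -41.0], [11.0, -29.0]), (180, [-10.0, 27.0], [11.0, 39.0])]
-41 [(147, [-10.0, -41.0], [11.0, -29.0]), (124, [-10.0, 27.0], [11.0, 38.0])]
-37 [(3, [-1.0, -35.0], [9.0, -29.0]), (7, [-2.0, 27.0], [9.0, 35.0])]
```

View pics/s6.png

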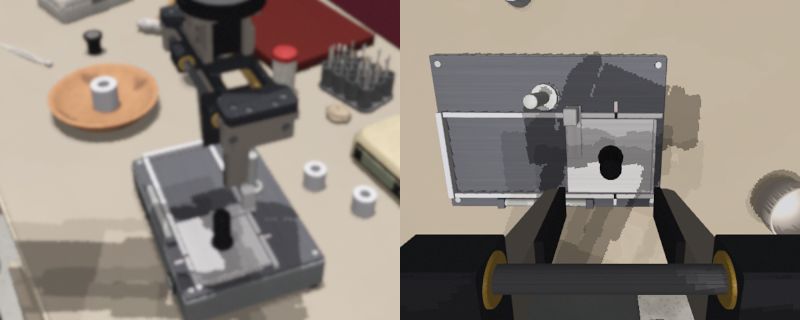

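The collar is still in the saucer and the knob (wrist-half (610,160)) lies between the fingers. I'll descend.

Request:
apply_moves(
  moves=[
    [-1,0,40,0,0,0],
    [-1,0,75,0,0,0],
    [-1,0,90,0,0,0],
    [-1,0,98,0,0,0],
    [-1,0,98,0,0,0],
  ],
)

```text
time: 13.7
eef_pos: [0.4457, -0.1163, 0.0338]
tcp_rot: [[0.99, -0.142, 0.001], [-0.142, -0.99, -0.0], [0.001, 0.0, -1.0]]
wrist_force: [-0.3, 0.7, -0.5]
width: 0.606
grasp_force: 0.0
```

Request:
apply_moves(
  moves=[
    [0,0,0,0,0,0],
    [0,0,0,0,0,0],
    [0,0,0,0,0,0],
    [0,0,0,0,0,0],
    [0,0,0,0,0,0],
    [0,0,0,0,0,0],
  ],
  gripper=5,
)

```text
time: 14.45
eef_pos: [0.4454, -0.1162, 0.0335]
tcp_rot: [[0.99, -0.143, 0.0], [-0.143, -0.99, -0.0], [0.0, 0.0, -1.0]]
wrist_force: [-0.4, -0.4, 2.2]
width: 0.206
grasp_force: 30.0
```

```bash
python3 - <<'E'
from h import *
rows([]); c=cap('side'); cv2.imwrite('pics/s7.png',cv2.resize(c['color'][270:400,240:410],(680,520),interpolation=cv2.INTER_CUBIC))
E
```

```text
t 14.45 p [ 0.4454 -0.1162  0.0335] w 0.20630504604672134 F [-0.4 -0.4  2.2] g 30.0004192662891
```

View pics/s7.png

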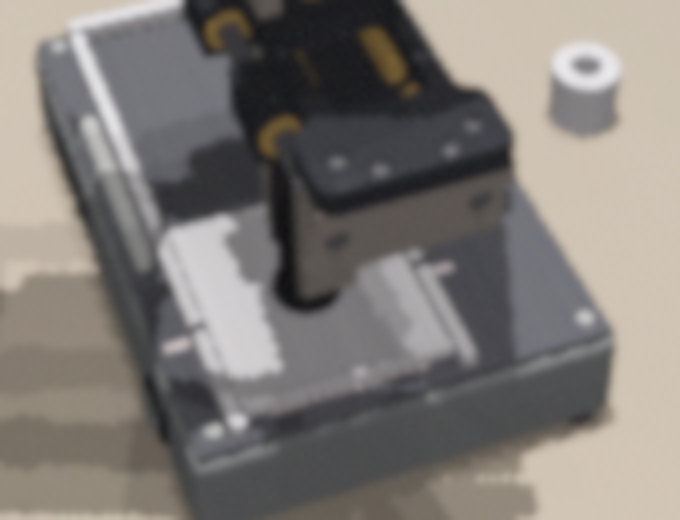

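The knob is gripped at 30 N and the rear edge is still at the shut position. I'll slide it 40 mm.

Request:
apply_moves(
  moves=[
    [0,-3,0,0,0,0],
    [0,-8,0,0,0,0],
    [0,-14,0,0,0,0],
    [0,-20,0,0,0,0],
    [0,-26,0,0,0,0],
    [0,-32,0,0,0,0],
    [0,-37,0,0,0,0],
    [0,-40,0,0,0,0],
    [0,-40,0,0,0,0],
    [0,-40,0,0,0,0],
    [0,-40,0,0,0,0],
  ],
)

```text
time: 15.88
eef_pos: [0.4511, -0.0774, 0.0335]
tcp_rot: [[0.99, -0.142, 0.0], [-0.142, -0.99, -0.002], [0.0, 0.002, -1.0]]
wrist_force: [-1.4, -6.8, 1.2]
width: 0.209
grasp_force: 30.0
```

```bash
python3 - <<'E'
from h import *
rows([]); c=cap('side'); cv2.imwrite('pics/s8.png',cv2.resize(c['color'][270:400,240:410],(680,520),interpolation=cv2.INTER_CUBIC))
E
```

```text
t 15.875 p [ 0.4511 -0.0774  0.0335] w 0.2093674655706891 F [-1.4 -6.8  1.2] g 30.00147653685417
```

View pics/s8.png

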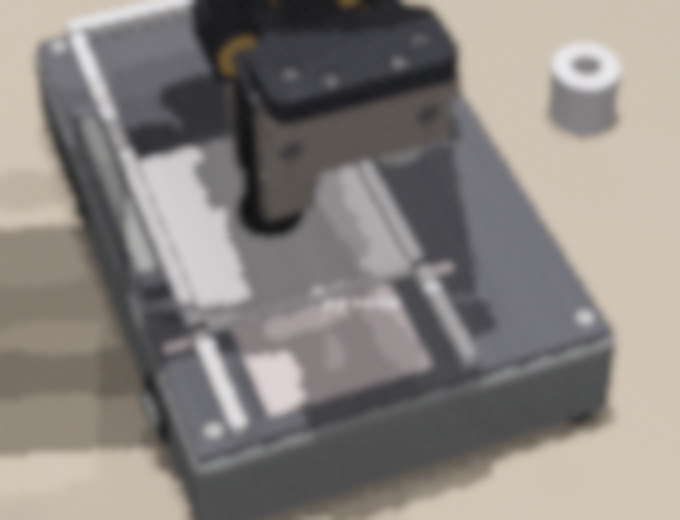

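The rear edge looks to be at the marks, with plate corners near (195,308) and (415,275) raised above mark ends (205,332) and (425,272). I'll check it numerically from depth.

```bash
python3 - <<'E'
from h import *
c=cap('side'); y=np.array([.1428,.98975]); x=np.array([.98975,-.1428]); o=np.array([.4727,-.0622])
print('mark y',[(onz(c,240+(a+.5)/4-.5,250+(b+.5)/4-.5,.05)[:2]-o)@y for a,b in [(180,425),(437,349)]])
P=cloud(c); B=np.stack([(P[...,:2]-o)@x,(P[...,:2]-o)@y,P[...,2]],-1)
for x0 in (-.045,-.03,0,.01):
    k=(abs(B[...,0]-x0)<.006); q=B[k&(abs(B[...,2]-.055)<.012)]
    print(x0,[(round(a,3),round(float(np.median(q[abs(q[:,1]-a)<.0015][:,2])),4)) for a in np.arange(-.085,-.04,.003) if (abs(q[:,1]-a)<.0015).any()])
rows([])
E
```

```text
mark y [np.float64(-0.06227297607286784), np.float64(-0.0619415378208109)]
-0.045 [(np.float64(-0.085), 0.0515), (np.float64(-0.082), 0.0515), (np.float64(-0.079), 0.0519), (np.float64(-0.076), 0.0521), (np.float64(-0.073), 0.0517), (np.float64(-0.07), 0.0521), (np.float64(-0.067), 0.0517), (np.float64(-0.064), 0.0556), (np.float64(-0.061), 0.0581), (np.float64(-0.058), 0.0564), (np.float64(-0.055), 0.0567), (np.float64(-0.052), 0.0562), (np.float64(-0.049), 0.0561), (np.float64(-0.046), 0.0561), (np.float64(-0.043), 0.0564), (np.float64(-0.04), 0.0558)]
-0.03 [(np.float64(-0.085), 0.0517), (np.float64(-0.082), 0.052), (np.float64(-0.079), 0.0517), (np.float64(-0.076), 0.0523), (np.float64(-0.073), 0.0523), (np.float64(-0.07), 0.0515), (np.float64(-0.067), 0.052), (np.float64(-0.064), 0.056), (np.float64(-0.061), 0.0585), (np.float64(-0.058), 0.0564), (np.float64(-0.055), 0.0563), (np.float64(-0.052), 0.056), (np.float64(-0.049), 0.0567), (np.float64(-0.046), 0.0562), (np.float64(-0.043), 0.0559), (np.float64(-0.04), 0.0564)]
0 [(np.float64(-0.085), 0.0518), (np.float64(-0.082), 0.05
[... 304 characters left out ...]
(np.float64(-0.049), 0.0562), (np.float64(-0.046), 0.0565), (np.float64(-0.043), 0.0563), (np.float64(-0.04), 0.0566)]
0.01 [(np.float64(-0.085), 0.0513), (np.float64(-0.082), 0.0516), (np.float64(-0.079), 0.0515), (np.float64(-0.076), 0.0516), (np.float64(-0.073), 0.0518), (np.float64(-0.07), 0.0518), (np.float64(-0.067), 0.0514), (np.float64(-0.064), 0.0552), (np.float64(-0.061), 0.0549), (np.float64(-0.058), 0.0566), (np.float64(-0.055), 0.0562), (np.float64(-0.052), 0.0562), (np.float64(-0.049), 0.0567), (np.float64(-0.046), 0.0564), (np.float64(-0.043), 0.0559), (np.float64(-0.04), 0.0561)]
t 15.975 p [ 0.4511 -0.0774  0.0335] w 0.2112292894834045 F [-0.5 -6.9  1.6] g 30.001520320074633
```

The rear edge is about 2 mm short of the marks. I'll nudge it 2 mm and hold.

Request:
apply_moves(
  moves=[
    [0,-1,0,0,0,0],
    [0,-2,0,0,0,0],
    [0,-2,0,0,0,0],
    [0,-2,0,0,0,0],
    [0,-2,0,0,0,0],
    [0,-2,0,0,0,0],
    [0,-2,0,0,0,0],
    [0,-2,0,0,0,0],
    [0,-2,0,0,0,0],
    [0,-2,0,0,0,0],
    [0,-2,0,0,0,0],
    [0,-2,0,0,0,0],
    [0,-2,0,0,0,0],
    [0,-2,0,0,0,0],
  ],
)

```text
time: 17.73
eef_pos: [0.4514, -0.0755, 0.0335]
tcp_rot: [[0.99, -0.142, 0.0], [-0.142, -0.99, -0.002], [0.001, 0.002, -1.0]]
wrist_force: [-1.5, -8.2, 1.8]
width: 0.207
grasp_force: 30.0
```

```bash
python3 -c "
from h import *
rows([]); print(env.hand_in())"
```

```text
t 17.725 p [ 0.4514 -0.0755  0.0335] w 0.20682181779326964 F [-1.5 -8.2  1.8] g 30.001710992655717
the job is handed in; nothing more can be done
None
```

I handed the job in at 17.7 s with the collar set down upright in the saucer and the shutter gripped about half open (8 N of spring pull, as expected there). The hand-in returned no verdict, and I viewed 11 pictures, one over the limit of 10.

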